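# Slide the case door back and fetch the locking wheel nut key

### The arm

A 6-joint arm with a two-finger parallel gripper is mounted at the origin on the work surface. World frame = base frame: x ahead of the robot, y to its left, z up, the work surface at z = 0. Lengths are in m, angles in rad, forces in N, time in s.
With the tool pointing down it reaches from about 0.35 to 0.975 m from the base axis. Payload 4.9 kg.
Tool frame: the origin (TCP) lies on the centre line of the jaws, within the pads' length; the fingertips stand 11 mm ahead of it and the grasp point (between the pads) lies 8 mm behind it (manip.finger_overhang is the distance from the TCP to the fingertips, in m); y points along the fingers, z is the direction in which the jaws open and shut, and the axes are right-handed (so a half turn about y gives the same grasp; the last joint's range is limited). The gripper opens to 85 mm and grips with 20 to 120 N. Pads are 22 mm wide; open, the fingers measure 114 mm over their backs; the gripper's body (76 mm by 85 mm) begins 54 mm behind the grasp point. The pads swing forward as they close: fully open they stand 13 mm farther back than shut.
Start: joints at [-1.334, 0.053, 1.613, -0, 1.476, -0.119], TCP at [0.218, -0.586, 0.242] pointing down, gripper open.
Joint ranges: [-3.01, 3.01], [-1.01, 2.22], [0.06, 2.58], [-1.02, 4.17], [0.09, 2.62], [-3.14, 3.14]. Speed limits (rad/s): [2.57, 2.57, 3.14, 3.14, 3.14, 3.14].

### API

Orientations are given as a unit quaternion [w, x, y, z].
In Python, from plant import readout, cams, workorder, manip gives the robot as it stands.
- The arm moves only by the tool play_rows, never from a script. Its arguments are lists of equal length, an entry for each row: "slide": the shift along the tool's x, y, z in cm, a list of three; "yaw": the turn about the tool's y in degrees; "grip": the closure, from -1 (fully open) to 1 (shut), so that 0 is half open. In form: {"slide": [[x, y, z], ...], "yaw": [yaw, ...], "grip": [grip, ...]}. A call has 1 to 12 rows; each row shifts and turns the commanded pose from where the row before left it, along the tool's axes as they then stand; what a row does not reach is not made up. A row lasts 1/10 s, in which the tool goes at most 50 mm and 8.59 degrees, less where a joint would pass 70% of its speed; a pose out of reach is approached as far as the arm can. A call with a gripper value outside its range is refused whole. The fingers move at their own pace and stop on an object; the grip force is fixed at half the most. Time passes only in rows, so rows that do not move let the fingers close. It gives the time, the measured TCP pose, the force and the opening at its end, in the units of the state.
- readout.state(): the state, without advancing time (a new reading comes with each control period).
- cams.grab_frame(name): name is "side" or "top"; returns a dict with "image" (420x560x3 uint8, red, green, blue), "mtx" (3x3 intrinsics, pixels), "dist" ([k1, k2, p1, p2, k3] as OpenCV has them; the pictures are not rectified), "R" (3x3) and "t" (3): a world point X has camera coordinates R X + t. Camera axes: x right, y down, z forward; pixel columns grow to the right and rows downward; lengths in m; the calibration is good to about 2 mm. A picture is of the moment at which its call begins. There is no depth.
- workorder.job_done(): hands the job in, once; it reports no verdict.
The state is a dict: "time": time; "joint_pos": joint angles; "joint_vel": joint speeds; "joint_efforts": joint torques, N m; "tool_pos": TCP position; "tool_rot": TCP orientation; "contact_force": force on the tool from outside, world axes, zero at the start; "ft_torque": the same for the moment, N m; "gripper_width": opening from 0.0 (shut) to 1.0 (fully open).
Only numpy, scipy, OpenCV 4.12 (cv2) and the standard library are available. Lean on these libraries where they do the work, as an engineer would, in place of code of your own. Each camera call takes 0.05 s, during which the arm holds its last target.

### The job

The chrome locking wheel nut key stands under one of the two clear sliding doors of the blue wheel-tool case. Slide the door over the key fully open, past the other door, which stays shut with the black socket under it undisturbed. Then take the key out and stand it upright in the grey drip tray; leave its door open.

Things in the scene. Friction and masses are not known exactly. Their poses are not given: they have to be found in the camera images.
- case: Blue steel case fixed to the shelf, 170 (x) by 370 (y) by 82 mm high, two clear sliding doors as its flat top. Origin: centre of its underside; x away from the robot, y left along the slide, z up. A wall at y = 0 parts the left (y > 0) and right compartments, each 150 by 180 mm inside, floor 6 mm above the origin. End walls 60 mm high, front and back walls 82 mm.
- left_door (a joint): Left clear door, on the upper track (top face 76 mm above the shelf), covering the left compartment. 0 m = shut; grows as it slides towards the case's -y, over the right door, up to 0.15 m fully open; starts 0 to 15 mm ajar. Drag about 2 N, stays where left.
- right_door (a joint): Right clear door, on the lower track (top face 68 mm above the shelf), covering the right compartment. 0 m = shut; grows as it slides towards the case's +y, under the left door, up to 0.15 m fully open; starts 0 to 15 mm ajar. Drag about 2 N, stays where left.
- left_door_handle (a point): Grip point of the left door's handle: a black upright fin near the door's outer (+y) end, 50 mm along the case's x, 12 mm thick along its y, top 112 mm above the shelf. The point is in the middle of the fin, 12 mm below its top and 24 mm above the door; axes as the case's. Free space on both sides of its 12 mm thickness. It moves with the door.
- right_door_handle (a point): Grip point of the right door's handle: the same black fin near that door's outer (-y) end, top 112 mm above the shelf. The point is in the middle of the fin, 12 mm below its top and 32 mm above the door; axes as the case's. It moves with the door.
- key_center (a point): Centre (half-way up) of the chrome locking wheel nut key: upright steel cylinder 24 mm in diameter and 50 mm high, its upper 16 mm a 21 mm hexagon, z up its axis. It stands loose on the floor of the left or right compartment, 50 to 85 mm from the case's end wall, its top 8 mm under the door level. About 150 g.
- socket_center (a point): Centre (half-way up) of a matt black wheel socket, 30 mm in diameter and 50 mm high, standing in the other compartment. Not to be touched.
- tray_in (a point): Centre of the inner floor of the loose grey plastic drip tray, 130 (x) by 180 (y) by 30 mm high, walls 4 mm thick; z up, x and y along its sides. It stands on the shelf to the left or right; its floor is 4 mm above the shelf.
Not all that is in view belongs to the job. Of the things shaped like the part that bears tray_in, the grey one is meant.

How it is judged:
On the way:
1. the door over the key is slid at least 120 mm open while the key is still in the case (horizontal distance between key_center and case below 0.17 m and distance of key_center from where it was at the start of the episode below 0.03 m and ((y of key_center in the frame of case above 0 m and value of joint left_door above 0.12 m) or (y of key_center in the frame of case below 0 m and value of joint right_door above 0.12 m))), for 0.2 s.
At the end, for the whole second after the job is handed in: The key stands on the floor of the drip tray, inside its walls, within 10 degrees of upright, at rest and released; the door that was over it is at least 120 mm open and the other door no more than 40 mm open (x of key_center in the frame of tray_in between -0.055 and 0.055 m and y of key_center in the frame of tray_in between -0.08 and 0.08 m and z of key_center in the frame of tray_in between 0.018 and 0.032 m and angle between key_center's own z axis and vertical below 0.17 rad and linear speed of key below 0.02 m/s and ((y of socket_center in the frame of case below 0 m and value of joint left_door above 0.12 m and value of joint right_door below 0.04 m) or (y of socket_center in the frame of case above 0 m and value of joint right_door above 0.12 m and value of joint left_door below 0.04 m))); the robot touches nothing.
It fails at once if the door over the black socket is opened more than 40 mm ((y of socket_center in the frame of case above 0 m and value of joint left_door above 0.04 m) or (y of socket_center in the frame of case below 0 m and value of joint right_door above 0.04 m)).
It fails at once if the black socket is moved more than 20 mm (distance of socket_center from where it was at the start of the episode above 0.02 m).
It also fails if it takes over 45 s, if anything falls off the work surface, if the arm or the gripper's body presses on something with over 40 N, if the wrist force passes 120 N, or if a joint passes its speed limit or range.

## Working session

There is one attempt and no reset: what is moved stays moved. The work goes in short steps, Python scripts to look and compute and a tool call to move; the robot and the scene stay as the last step left them, time stands still between calls to the robot, and variables do not carry over. Pictures are saved under pics/ and viewed, and the job is handed in when it is done.

Besides the shell and the picture viewer there is one more tool, called after ">>>" as a command line: name --pt "numbers of a row" for each row, then --argument value for the rest. play_rows: Moves the arm, as the interface text tells. Its arguments: {"type":"object","properties":{"slide":{"type":"array","items":{"type":"array","items":{"type":"number"}}},"yaw":{"type":"array","items":{"type":"number"}},"grip":{"type":"array","items":{"type":"number"}}},"required":["slide","yaw","grip"]}

```bash
mkdir -p pics; ls; python3 - <<'E'
from plant import readout,cams,manip
import cv2
s=readout.state()
for k in ('time','tool_pos','tool_rot','gripper_width'):print(k,s[k])
print(manip.finger_overhang)
for n in('side','top'):
    f=cams.grab_frame(n);cv2.imwrite(f'pics/{n}0.png',f['image'][:,:,::-1]);print(n,f['mtx'],f['dist'],f['R'],f['t'])
E
```

```text
pics
time 0.0
tool_pos [ 0.21758157 -0.58525985  0.24106063]
tool_rot [ 0.12509251 -0.12515798  0.696685   -0.69521029]
gripper_width 1.0016141994210113
0.011
side [[413.15651601   0.         279.42508077]
 [  0.         413.15651601 210.98796921]
 [  0.           0.           1.        ]] [-0.04025939  0.          0.          0.          0.        ] [[-0.91318772 -0.40699167 -0.02111788]
 [-0.18467718  0.45944921 -0.86879271]
 [ 0.36329399 -0.78947084 -0.49472545]] [0.3939364  0.16884684 0.80444619]
top [[490.2843799    0.         276.068039  ]
 [  0.         490.2843799  213.75594986]
 [  0.           0.           1.        ]] [-0.06413884  0.          0.          0.          0.        ] [[ 0.0020579  -0.99993965 -0.01079213]
 [-0.99668067 -0.00117264 -0.08140193]
 [ 0.08138436  0.01092383 -0.99662293]] [0.01507322 0.45572843 1.37840447]
```

View pics/side0.png

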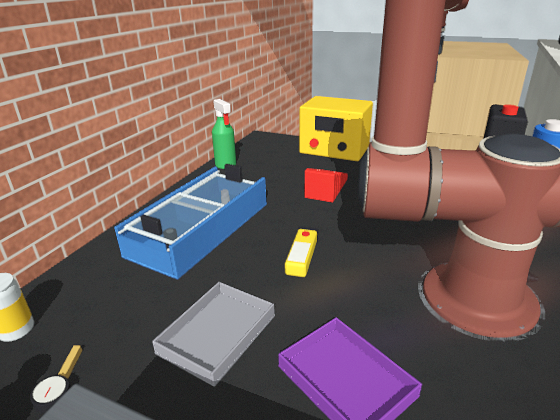

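View pics/top0.png

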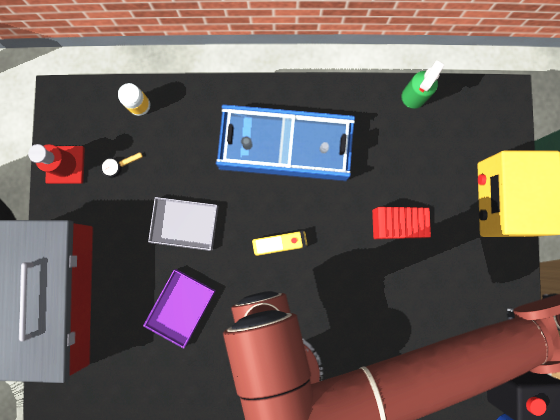

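```bash
python3 - <<'E'
import cv2
a=cv2.imread('pics/top0.png')[95:190,205:365];cv2.imwrite('pics/z1.png',cv2.resize(a,None,fx=5,fy=5,interpolation=cv2.INTER_CUBIC))
a=cv2.imread('pics/side0.png')[150:280,110:275];cv2.imwrite('pics/z2.png',cv2.resize(a,None,fx=4.5,fy=4.5,interpolation=cv2.INTER_CUBIC))
a=cv2.imread('pics/top0.png')[190:255,140:225];cv2.imwrite('pics/z3.png',cv2.resize(a,None,fx=7,fy=7,interpolation=cv2.INTER_CUBIC))
E
```

```text
(no output)
```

View pics/z1.png

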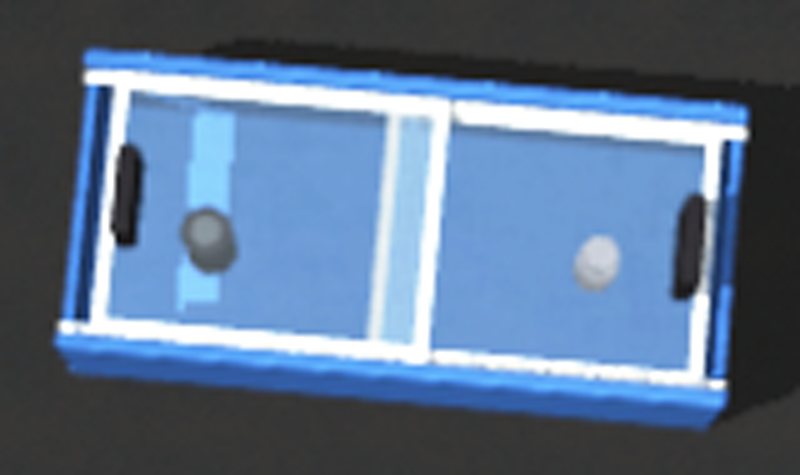

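View pics/z2.png

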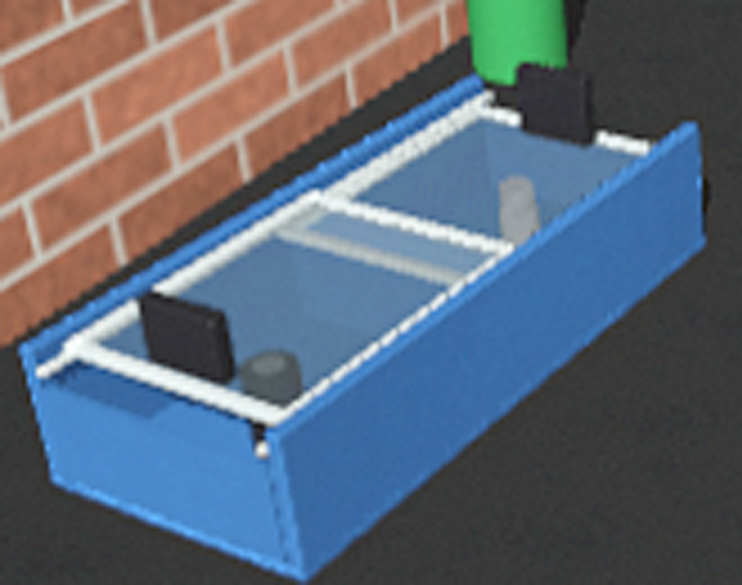

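View pics/z3.png

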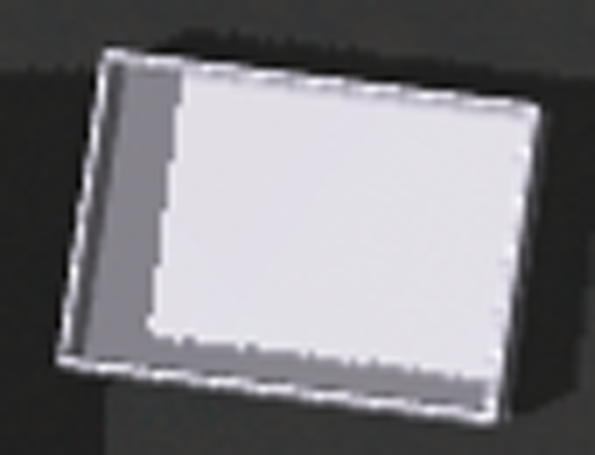

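```bash
cat > h.py <<'E'
import numpy as np,cv2
from plant import cams,readout
def ray(f,px):
    p=cv2.undistortPoints(np.array([[px]],float),f['mtx'],f['dist'])[0,0]
    R,t=np.array(f['R']),np.array(f['t']); return -R.T@t, R.T@np.array([p[0],p[1],1])
def onz(f,px,z):
    o,d=ray(f,px); return o+d*(z-o[2])/d[2]
def proj(f,X):
    return cv2.projectPoints(np.array(X,float).reshape(-1,3),cv2.Rodrigues(np.array(f['R']))[0],np.array(f['t']),f['mtx'],f['dist'])[0][:,0]
def tri(f1,p1,f2,p2):
    o1,d1=ray(f1,p1);o2,d2=ray(f2,p2)
    A=np.stack([d1,-d2],1);s=np.linalg.lstsq(A,o2-o1,rcond=None)[0]
    a,b=o1+s[0]*d1,o2+s[1]*d2;return (a+b)/2,np.linalg.norm(a-b)
E
python3 - <<'E'
from h import *
f=cams.grab_frame('top');s=cams.grab_frame('side')
z=lambda u,v:(205+(u+.5)/5-.5,95+(v+.5)/5-.5)
z2=lambda u,v:(110+u/4.5-.4,150+v/4.5-.4)
z3=lambda u,v:(140+u/7-.43,190+v/7-.43)
P=lambda n,*a:print(n,np.round(onz(*a),4))
P('BL',f,z(86,48),.082);P('BR',f,z(748,105),.082);P('FLbot',f,z(68,373),0);P('FRbot',f,z(710,430),0)
P('s FLbot',s,z2(305,580),0);P('s BLbot',s,z2(53,487),0);P('s FRbot',s,z2(703,243),0);P('s FLtop',s,z2(270,432),.082);P('s FRtop',s,z2(697,124),.082)
P('Rfin top',f,z(690,247),.112);P('Lfin',f,z(128,195),.112)
P('key top',f,z(600,257),.056)
P('Ldoor edge b',f,z(447,100),.076);P('Ldoor edge f',f,z(427,360),.076);
P('Rdoor +y edge b',f,z(388,110),.068)
for c in [(108,50),(540,104),(494,424),(60,362)]:P('tray',f,z3(*c),.03)
E
```

```text
BL [0.7565 0.1669 0.082 ]
BR [ 0.7238 -0.2009  0.082 ]
FLbot [0.5874 0.1851 0.    ]
FRbot [ 0.5541 -0.1886  0.    ]
s FLbot [0.5882 0.1812 0.    ]
s BLbot [0.7537 0.1699 0.    ]
s FRbot [ 0.5571 -0.1886  0.    ]
s FLtop [0.5941 0.1796 0.082 ]
s FRtop [ 0.557  -0.1872  0.082 ]
Rfin top [ 0.6367 -0.164   0.112 ]
Lfin [0.6654 0.1392 0.112 ]
key top [ 0.6436 -0.1204  0.056 ]
Ldoor edge b [ 0.7281 -0.0342  0.076 ]
Ldoor edge f [ 0.5814 -0.0229  0.076 ]
Rdoor +y edge b [ 0.7247 -0.0013  0.068 ]
tray [0.5032 0.3613 0.03  ]
tray [0.4811 0.1842 0.03  ]
tray [0.3517 0.2012 0.03  ]
tray [0.3761 0.3781 0.03  ]
```

```bash
cat >> h.py <<'E'
from scipy.spatial.transform import Rotation as Ro
C=np.array([.656,-.0099]);ex=np.array([.996,-.0886]);ey=np.array([.0886,.996])
def w(x,y): return C+x*ex+y*ey
def incase(p): d=np.array(p)[:2]-C; return d@ex,d@ey
def pose():
    s=readout.state();q=s['tool_rot'];return s,np.array(s['tool_pos']),Ro.from_quat([q[1],q[2],q[3],q[0]]).as_matrix()
def delta(T,ang=0):
    s,p,M=pose();M2=M@Ro.from_rotvec([0,np.radians(ang),0]).as_matrix()
    return M2.T@(np.array(T)-p)*100
E
python3 - <<'E'
from h import *
s,p,M=pose();print(p,'\n',M,s['joint_pos'][5])
z=M[:,2];e=np.array([*ex,0])
for sg in(1,-1):
    t=sg*e; a=np.degrees(np.arctan2(np.cross(z,t)@M[:,1],z@t));print('yaw',sg,a)
    T=[*w(-.004,-.21),.14];print(T,delta(T,a), delta(T,0))
E
```

```text
[ 0.21760239 -0.58550395  0.24152926] 
 [[-9.37374623e-01 -3.08441565e-04  3.48322724e-01]
 [-3.48322833e-01  1.23113128e-03 -9.37373825e-01]
 [-1.39705954e-04 -9.99999195e-01 -1.26146846e-03]] -0.11901633886511633
yaw 1 -64.53182985765831
[np.float64(0.63341), np.float64(-0.2187056), 0.14] [-40.2076646   10.18525039  38.17140668] [-51.75175612  10.18525039 -19.88638525]
yaw -1 115.46817014234169
[np.float64(0.63341), np.float64(-0.2187056), 0.14] [ 40.2076646   10.18525039 -38.17140668] [-51.75175612  10.18525039 -19.88638525]
```

>>> play_rows --pt "-4.3 0 -1.66" --pt "-4.3 0 -1.66" --pt "-4.3 0 -1.66" --pt "-4.3 0 -1.66" --pt "-4.3 0 -1.66" --pt "-4.3 0 -1.66" --pt "-4.3 0 -1.66" --pt "-4.3 0 -1.66" --pt "-4.3 0 -1.66" --pt "-4.3 0 -1.66" --pt "-4.3 0 -1.66" --pt "-4.3 0 -1.66" --yaw '[0, 0, 0, 0, 0, 0, 0, 0, 0, 0, 0, 0]' --grip '[1, 1, 1, 1, 1, 1, 1, 1, 1, 1, 1, 1]'

```text
time: 1.4
tool_pos: [0.6331, -0.2178, 0.242]
tool_rot: [0.125, -0.125, 0.696, -0.696]
contact_force: [0.8, 0.7, 0.6]
gripper_width: -0.0
```

>>> play_rows --pt "0 0 0" --pt "0 0 0" --pt "0 0 0" --pt "0 0 0" --pt "0 0 0" --pt "0 0 0" --pt "0 0 0" --pt "0 0 0" --pt "0 0 0" --yaw '[-8, -8, -8, -8, -8, -8, -8, -8, -0.5]' --grip '[1, 1, 1, 1, 1, 1, 1, 1, 1]'

```text
time: 2.3
tool_pos: [0.6318, -0.2193, 0.2419]
tool_rot: [0.477, -0.477, 0.522, -0.522]
contact_force: [0.0, 0.0, 0.0]
gripper_width: 0.003
```

```bash
cat > n.py <<'E'
from h import *
import sys
s,p,M=pose();x,y,zz=map(float,sys.argv[1:4])
e=np.array([*ex,0]);t=e if M[:,2]@e>0 else -e
print('t',s['time'],'p',p.round(4),'case',np.round(incase(p),4),'yawerr',np.degrees(np.arctan2(np.cross(M[:,2],t)@M[:,1],M[:,2]@t)).round(2),'F',np.round(s['contact_force'],1),'w',round(s['gripper_width'],3),'j6',round(s['joint_pos'][5],2))
print('delta',delta([*w(x,y),zz]).round(2))
E
python3 n.py -.004 -.21 .14
```

```text
t 2.3 p [ 0.6318 -0.2193  0.2419] case [-0.0055 -0.2107] yawerr -0.02 F [0. 0. 0.] w 0.003 j6 -0.36
delta [-0.07 10.19  0.16]
```

>>> play_rows --pt "0 3.5 0.1" --pt "0 3.5 0" --pt "0 3.5 0" --pt "0 3.7 0" --pt "0 0 0" --yaw '[0, 0, 0, 0, 0]' --grip '[1, 1, 1, 1, 1]'

```text
time: 2.8
tool_pos: [0.6287, -0.2174, 0.093]
tool_rot: [0.475, -0.478, 0.527, -0.518]
contact_force: [-0.1, 1.1, -0.2]
gripper_width: -0.0
```

>>> play_rows --pt "-1.2 0 0" --pt "-1.2 0 0" --pt "-1.3 0 0" --pt "-1.3 0 0" --pt "-1.3 0 0" --yaw '[0, 0, 0, 0, 0]' --grip '[1, 1, 1, 1, 1]'

```text
time: 3.3
tool_pos: [0.64, -0.1561, 0.1025]
tool_rot: [-0.478, 0.477, -0.52, 0.523]
contact_force: [0.9, -2.7, 1.4]
gripper_width: 0.002
```

```bash
python3 n.py -.004 -.037 .1; python3 - <<'E'
from h import *
im=[]
for n,(a,b,c,d) in (('top',(85,195,200,370)),('side',(130,280,110,290))):
    f=cams.grab_frame(n)['image'][:,:,::-1][a:b,c:d];cv2.imwrite(f'pics/{n}1.png',cv2.resize(f,None,fx=4,fy=4,interpolation=cv2.INTER_CUBIC))
E
```

```text
t 3.3 p [ 0.64   -0.1561  0.1025] case [-0.003 -0.147] yawerr -0.01 F [ 0.9 -2.7  1.4] w 0.002 j6 -0.26
delta [-11.     0.24  -0.1 ]
```

View pics/side1.png

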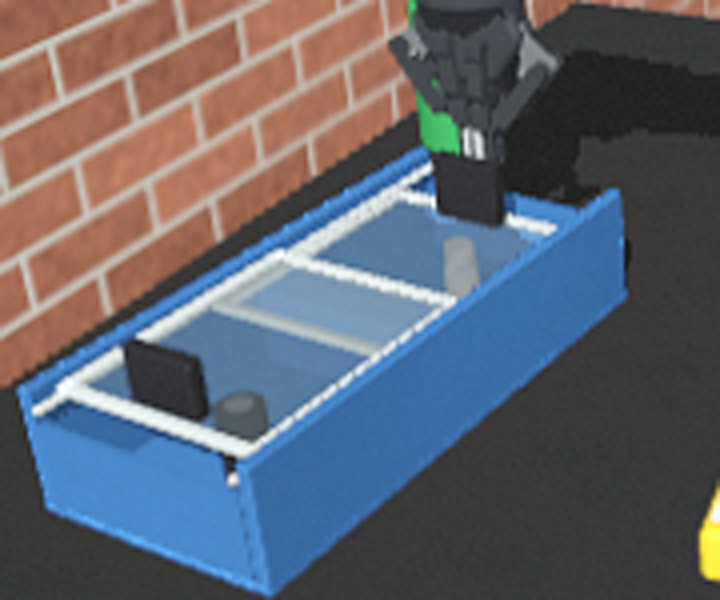

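View pics/top1.png

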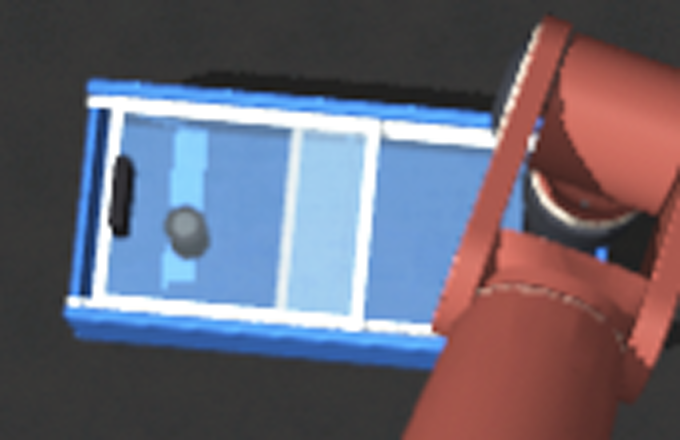

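The fingers are behind the right fin. The right door has moved under the left one: its edge went from about px 388 to about px 290 in the zoomed views. I'll keep pushing.

>>> play_rows --pt "-1.1 0 0" --pt "-1.1 0 0" --pt "-1.1 0 0" --pt "-1.1 0 0" --pt "-1.1 0 0" --pt "-1.1 0 0" --pt "-1.1 0 0" --pt "-1.1 0 0" --pt "-1.1 0 0" --pt "-1.1 0 0" --pt "0 0 0" --yaw '[0, 0, 0, 0, 0, 0, 0, 0, 0, 0, 0]' --grip '[1, 1, 1, 1, 1, 1, 1, 1, 1, 1, 1]'

```text
time: 4.5
tool_pos: [0.6481, -0.0451, 0.0999]
tool_rot: [0.478, -0.477, 0.522, -0.521]
contact_force: [0.0, 0.3, 0.0]
gripper_width: -0.001
```

```bash
python3 n.py -.004 -.037 .1; python3 - <<'E'
from h import *
im=[]
for n,(a,b,c,d) in (('top',(85,195,200,370)),('side',(130,280,110,290))):
    f=cams.grab_frame(n)['image'][:,:,::-1][a:b,c:d];cv2.imwrite(f'pics/{n}2.png',cv2.resize(f,None,fx=4,fy=4,interpolation=cv2.INTER_CUBIC))
E
```

```text
t 4.5 p [ 0.6481 -0.0451  0.0999] case [-0.0047 -0.0357] yawerr 0.06 F [0.  0.3 0. ] w -0.001 j6 -0.1
delta [ 0.12 -0.01  0.07]
```

View pics/side2.png

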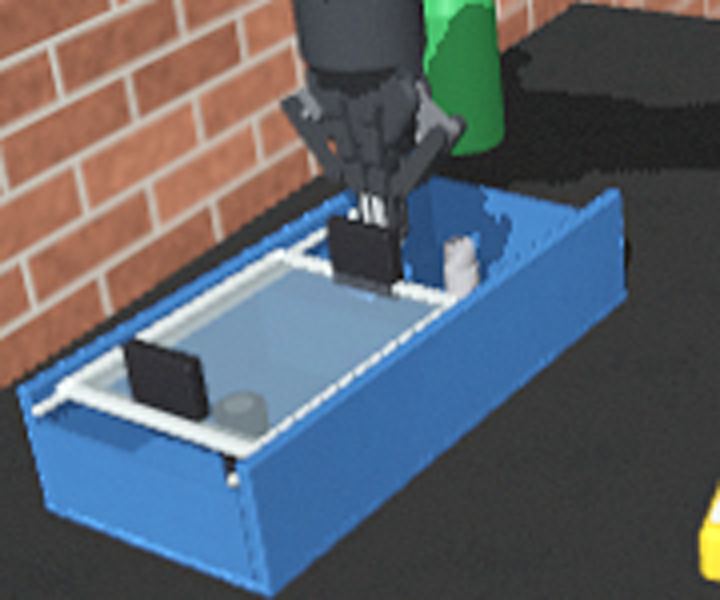

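View pics/top2.png

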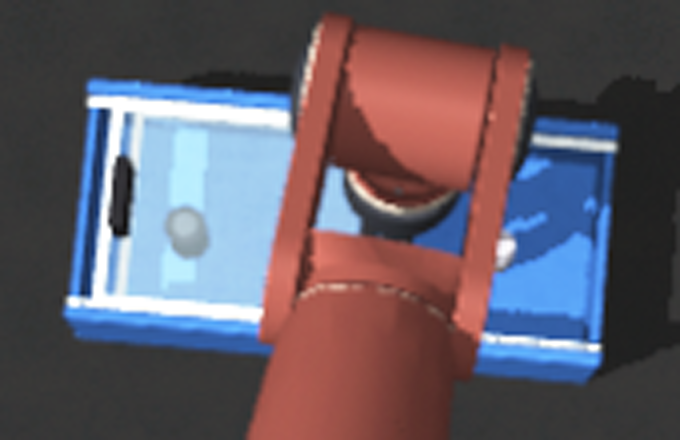

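>>> play_rows --pt "1 0 0" --pt "0 -4 0" --pt "0 -4 0" --pt "0 -4 0" --pt "0 -4 0" --pt "-4 0 0" --pt "-4 0 0" --pt "-4 0 0" --pt "-4 0 0" --pt "-3 0 0" --pt "0 0 0" --yaw '[0, 0, 0, 0, 0, 0, 0, 0, 0, 0, 0]' --grip '[-1, -1, -1, -1, -1, -1, -1, -1, -1, -1, -1]'

```text
time: 5.7
tool_pos: [0.6642, 0.1347, 0.2597]
tool_rot: [0.478, -0.478, 0.521, -0.52]
contact_force: [-0.4, -0.9, -0.4]
gripper_width: 0.998
```

```bash
python3 n.py -.003 -.111 .15; python3 - <<'E'
from h import *
im=[]
for n,(a,b,c,d) in (('top',(95,190,205,365)),('side',(130,280,110,290))):
    f=cams.grab_frame(n)['image'][:,:,::-1];cv2.imwrite(f'pics/{n}3full.png',f);f=f[a:b,c:d];cv2.imwrite(f'pics/{n}3.png',cv2.resize(f,None,fx=5 if n=='top' else 4,fy=5 if n=='top' else 4,interpolation=cv2.INTER_CUBIC))
E
```

```text
t 5.7 p [0.6642 0.1347 0.2597] case [-0.0046  0.1447] yawerr 0.17 F [-0.4 -0.9 -0.4] w 0.998 j6 0.18
delta [25.59 10.95  0.1 ]
```

View pics/side3.png

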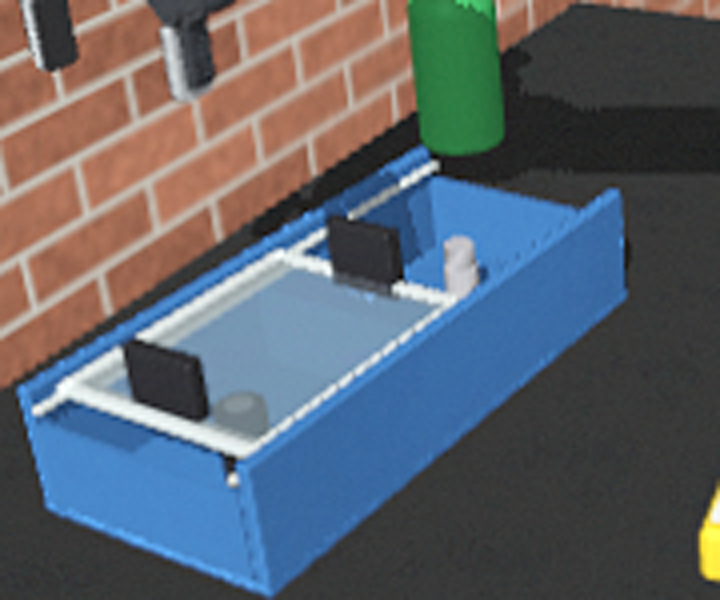

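View pics/top3.png

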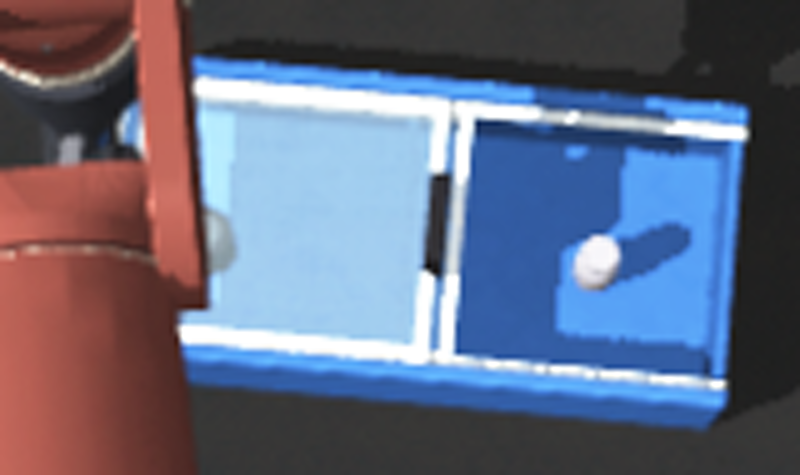

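```bash
python3 - <<'E'
from h import *
f=cams.grab_frame('top');s=cams.grab_frame('side')
z=lambda u,v:(205+(u+.5)/5-.5,95+(v+.5)/5-.5)
a=incase(onz(f,z(707,265),.068));b=incase(onz(f,z(461,255),.068));print('door edge',a,b,b[1]-a[1])
print('fin',incase(onz(f,z(690,247),.112)),incase(onz(f,z(437,225),.112)))
im=f['image'].astype(int);m=((im.min(2)>150)).astype(np.uint8);m[:,:310]=0;m[:,340:]=0;m[:130]=0;m[:][165:]=0
n,l,st,c=cv2.connectedComponentsWithStats(m);print(st,c)
for i in range(1,n):
  for h in(.056,.05,.031): print(h,incase(onz(f,c[i],h)))
print('tri',[tri(f,z(602,252),s,(110+460/4-.4,130+242/4-.4)) ])
for x,y in((-.003,-.111),(-.003,-.105),(-.008,-.111)):
  X=w(x,y);print(x,y,proj(f,[[*X,.056],[*X,.006]]),proj(s,[[*X,.056],[*X,.006]]))
E
```

```text
door edge (np.float64(-0.004400363472008624), np.float64(-0.1700457856978376)) (np.float64(-0.01107123420107828), np.float64(-0.03324083330242366)) 0.13680495239541393
fin (np.float64(-0.005535353240491363), np.float64(-0.15516425064443326)) (np.float64(-0.0057446966709978975), np.float64(-0.018418819475376744))
[[     0      0    560    420 235126]
 [   320    142      9     11     74]] [[279.4860798  209.51976812]
 [323.72972973 146.68918919]]
0.056 (np.float64(-0.004700213012491589), np.float64(-0.10892162406095868))
0.05 (np.float64(-0.003332109637466829), np.float64(-0.10932682740447298))
0.031 (np.float64(0.0010002177167784919), np.float64(-0.11060997132560159))
tri [(array([ 0.64579249, -0.12169714,  0.05721963]), np.float64(0.0009515772157956715))]
-0.003 -0.111 [[324.51148153 146.16098156]
 [323.00917456 149.91562214]] [[225.01650021 190.89094106]
 [226.58627116 207.19999034]]
-0.003 -0.105 [[322.38149095 145.97186197]
 [320.95338262 149.73305908]] [[223.70007142 191.80173618]
 [225.30520876 208.15606434]]
-0.008 -0.111 [[324.36730279 147.90554188]
 [322.86933701 151.60089443]] [[226.54219436 191.27112333]
 [228.08198168 207.60379663]]
```

>>> play_rows --pt "4 0 0" --pt "4.6 0 0" --pt "4.5 0 0" --pt "4.5 0 0" --pt "4 0 0.2" --pt "4 0 0" --pt "0 4 0" --pt "0 4 0" --pt "0 3 0" --pt "0 0 0" --yaw '[0, 0, 0, 0, 0, 0, 0, 0, 0, 0]' --grip '[-1, -1, -1, -1, -1, -1, -1, -1, -1, -1]'

```text
time: 6.9
tool_pos: [0.6395, -0.1237, 0.1439]
tool_rot: [0.474, -0.479, 0.526, -0.519]
contact_force: [0.0, 0.8, -0.6]
gripper_width: 1.001
```

```bash
python3 n.py -.002 -.111 .031
```

```text
t 6.9 p [ 0.6395 -0.1237  0.1439] case [-0.0064 -0.1148] yawerr -0.17 F [ 0.   0.8 -0.6] w 1.001 j6 -0.21
delta [-0.36 11.29  0.56]
```

>>> play_rows --pt "0 0 0" --pt "0 0 0" --yaw '[0, 0]' --grip '[-1, -1]'

```text
time: 7.1
tool_pos: [0.645, -0.124, 0.1534]
tool_rot: [-0.478, 0.476, -0.521, 0.523]
contact_force: [-0.2, 0.2, 1.1]
gripper_width: 0.994
```

```bash
python3 n.py -.002 -.111 .031
```

```text
t 7.1 p [ 0.645  -0.124   0.1534] case [-0.0008 -0.1147] yawerr -0.07 F [-0.2  0.2  1.1] w 0.994 j6 -0.21
delta [-0.38 12.24 -0.17]
```

>>> play_rows --pt "-0.3 0 0" --pt "0 2 0" --pt "0 2 0" --pt "0 2 0" --pt "0 2 0" --pt "0 1.5 0" --pt "0 1 0" --pt "0 1 0" --pt "0 0.5 0" --pt "0 0 0" --pt "0 0 0" --yaw '[0, 0, 0, 0, 0, 0, 0, 0, 0, 0, 0]' --grip '[-1, -1, -1, -1, -1, -1, -1, -1, -1, -1, -1]'

```text
time: 8.2
tool_pos: [0.6443, -0.1202, 0.031]
tool_rot: [-0.477, 0.477, -0.522, 0.522]
contact_force: [0.5, 1.0, 0.6]
gripper_width: 0.995
```

```bash
python3 n.py -.002 -.111 .031;python3 - <<'E'
from h import *
f=cams.grab_frame('side')['image'][:,:,::-1][130:280,110:290];cv2.imwrite('pics/side4.png',cv2.resize(f,None,fx=4,fy=4,interpolation=cv2.INTER_CUBIC))
E
```

```text
t 8.2 p [ 0.6443 -0.1202  0.031 ] case [-0.0018 -0.1109] yawerr -0.03 F [0.5 1.  0.6] w 0.995 j6 -0.21
delta [ 0.01 -0.   -0.02]
```

View pics/side4.png

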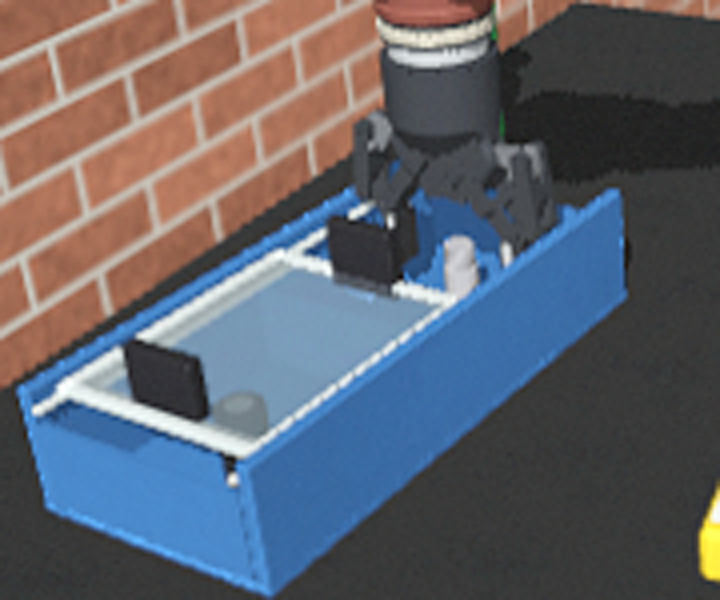

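The jaws straddle the key, which is standing at (460, 265), without touching it or the walls. Closing now.

>>> play_rows --pt "0 0 0" --pt "0 0 0" --pt "0 0 0" --pt "0 0 0" --pt "0 0 0" --pt "0 0 0" --pt "0 0 0" --pt "0 0 0" --yaw '[0, 0, 0, 0, 0, 0, 0, 0]' --grip '[1, 1, 1, 1, 1, 1, 1, 1]'

```text
time: 9.05
tool_pos: [0.6442, -0.1201, 0.0307]
tool_rot: [-0.477, 0.477, -0.522, 0.522]
contact_force: [0.6, 1.2, 1.8]
gripper_width: 0.256
```

>>> play_rows --pt "0 -1 0" --pt "0 -2 0" --pt "0 -3 0" --pt "0 -3 0" --pt "0 -3 0" --pt "0 -3 0" --pt "0 -2 0" --pt "0 0 0" --yaw '[0, 0, 0, 0, 0, 0, 0, 0]' --grip '[1, 1, 1, 1, 1, 1, 1, 1]'

```text
time: 9.85
tool_pos: [0.6456, -0.1205, 0.2048]
tool_rot: [-0.478, 0.476, -0.52, 0.524]
contact_force: [0.1, 0.1, -1.1]
gripper_width: 0.252
```

```bash
python3 n.py -.002 -.111 .031;python3 - <<'E'
from h import *
f=cams.grab_frame('side')['image'][:,:,::-1][80:280,110:290];cv2.imwrite('pics/side5.png',cv2.resize(f,None,fx=3,fy=3,interpolation=cv2.INTER_CUBIC))
T=np.mean([[.5032,.3613],[.4811,.1842],[.3517,.2012],[.3761,.3781]],0)
print(T,delta([*T,.2]))
E
```

```text
t 9.85 p [ 0.6456 -0.1205  0.2048] case [-0.0005 -0.1111] yawerr -0.03 F [ 0.1  0.1 -1.1] w 0.252 j6 -0.21
delta [-0.04 17.38 -0.26]
[0.428025 0.2812  ] [-38.05267915   0.10105874 -25.13637944]
```

View pics/side5.png

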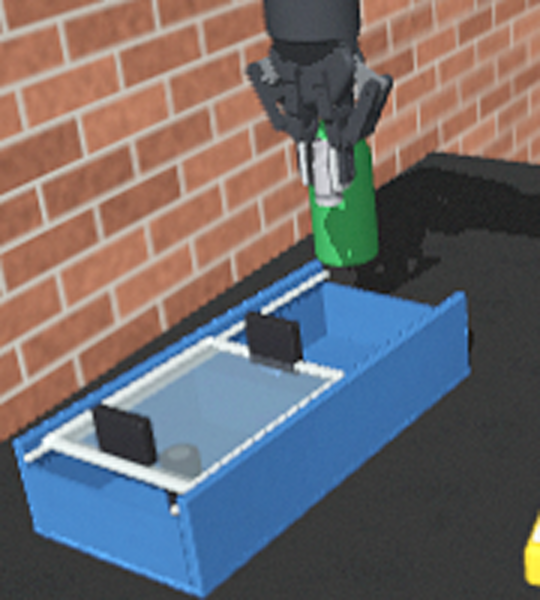

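>>> play_rows --pt "-2 0 -1.3" --pt "-3.6 0 -2.4" --pt "-3.6 0 -2.4" --pt "-3.6 0 -2.4" --pt "-3.6 0 -2.4" --pt "-3.6 0 -2.4" --pt "-3.6 0 -2.4" --pt "-3.6 0 -2.4" --pt "-3.6 0 -2.4" --pt "-3.6 0 -2.4" --pt "-2.4 0 -1.5" --pt "-1.2 0 -0.8" --yaw '[0, 0, 0, 0, 0, 0, 0, 0, 0, 0, 0, 0]' --grip '[1, 1, 1, 1, 1, 1, 1, 1, 1, 1, 1, 1]'

```text
time: 11.1
tool_pos: [0.4243, 0.2821, 0.1978]
tool_rot: [0.477, -0.479, 0.522, -0.521]
contact_force: [-0.2, -0.1, -1.8]
gripper_width: 0.254
```

>>> play_rows --pt "0 2 0" --pt "0 3 0" --pt "0 3 0" --pt "0 2 0" --pt "0 0 0" --pt "0 0 0" --yaw '[0, 0, 0, 0, 0, 0]' --grip '[1, 1, 1, 1, 1, 1]'

```text
time: 11.7
tool_pos: [0.4264, 0.2803, 0.0995]
tool_rot: [0.476, -0.478, 0.522, -0.522]
contact_force: [0.6, 0.2, -1.1]
gripper_width: 0.256
```

```bash
python3 n.py -.002 -.111 .031;python3 - <<'E'
from h import *
print(delta([.428,.281,.031]))
for n in('side','top'):
  f=cams.grab_frame(n)['image'][:,:,::-1];cv2.imwrite(f'pics/{n}6.png',f)
E
```

```text
t 11.7 p [0.4264 0.2803 0.0995] case [-0.2544  0.2686] yawerr -0.07 F [ 0.6  0.2 -1.1] w 0.256 j6 0.53
delta [37.93  6.85 25.29]
[-0.097485    6.84719605  0.161685  ]
```

View pics/side6.png

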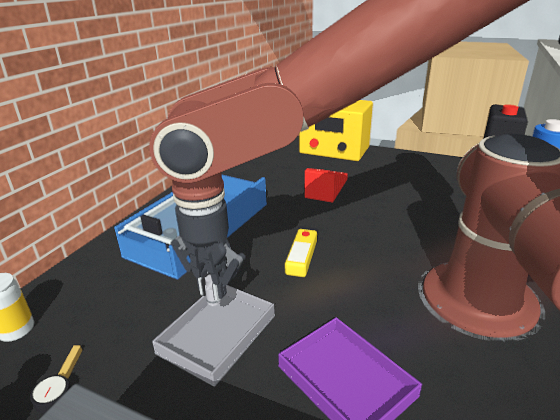

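>>> play_rows --pt "0 2 0.1" --pt "0 2 0" --pt "0 1.2 0" --pt "0 0.8 0" --pt "0 0.5 0" --pt "0 0.3 0" --pt "0 0 0" --pt "0 0 0" --yaw '[0, 0, 0, 0, 0, 0, 0, 0]' --grip '[1, 1, 1, 1, 1, 1, 1, 1]'

```text
time: 12.6
tool_pos: [0.4282, 0.2811, 0.0329]
tool_rot: [-0.478, 0.477, -0.522, 0.522]
contact_force: [-0.5, -0.2, -0.9]
gripper_width: 0.255
```

```bash
python3 n.py -.002 -.111 .029
```

```text
t 12.6 p [0.4282 0.2811 0.0329] case [-0.2526  0.2696] yawerr -0.03 F [-0.5 -0.2 -0.9] w 0.255 j6 0.52
delta [38.05  0.4  25.08]
```

>>> play_rows --pt "0 0.1 0" --pt "0 0.1 0" --pt "0 0.1 0" --pt "0 0.05 0" --pt "0 0 0" --yaw '[0, 0, 0, 0, 0]' --grip '[1, 1, 1, 1, 1]'

```text
time: 13.1
tool_pos: [0.4277, 0.2808, 0.0288]
tool_rot: [0.477, -0.477, 0.522, -0.522]
contact_force: [-0.2, 0.5, -1.5]
gripper_width: 0.254
```

```bash
python3 n.py -.002 -.111 .029
```

```text
t 13.1 p [0.4277 0.2808 0.0288] case [-0.2531  0.2693] yawerr -0.03 F [-0.2  0.5 -1.5] w 0.254 j6 0.52
delta [ 3.802e+01 -2.000e-02  2.513e+01]
```

>>> play_rows --pt "0 0 0" --pt "0 0 0" --pt "0 0 0" --pt "0 0 0" --pt "0 0 0" --pt "0 0 0" --pt "0 0 0" --yaw '[0, 0, 0, 0, 0, 0, 0]' --grip '[0.4, 0.3, 0.2, 0.1, 0, 0, 0]'

```text
time: 13.8
tool_pos: [0.4278, 0.2808, 0.0288]
tool_rot: [-0.477, 0.477, -0.522, 0.522]
contact_force: [0.2, 0.3, 0.1]
gripper_width: 0.502
```

>>> play_rows --pt "0 -1 0" --pt "0 -2 0" --pt "0 -3 0" --pt "0 -4 0" --pt "0 -4 0" --pt "0 -3 0" --pt "4 0 -3" --pt "4 0 -3" --pt "4 0 -3" --pt "4 0 -3" --pt "0 0 0" --yaw '[0, 0, 0, 0, 0, 0, 0, 0, 0, 0, 0]' --grip '[0, 0, 0, 0, 0, 0, 0, 0, 0, 0, 0]'

```text
time: 14.9
tool_pos: [0.2916, 0.1299, 0.1997]
tool_rot: [-0.478, 0.474, -0.521, 0.524]
contact_force: [1.0, 0.2, -0.4]
gripper_width: 0.498
```

```bash
python3 n.py -.002 -.111 .029;python3 - <<'E'
from h import *
for n in('side','top'):
  f=cams.grab_frame(n)['image'][:,:,::-1];cv2.imwrite(f'pics/{n}7.png',f)
E
```

```text
t 14.9 p [0.2916 0.1299 0.1997] case [-0.3753  0.107 ] yawerr -0.24 F [ 1.   0.2 -0.4] w 0.498 j6 0.28
delta [21.66 17.32 37.3 ]
```

View pics/side7.png

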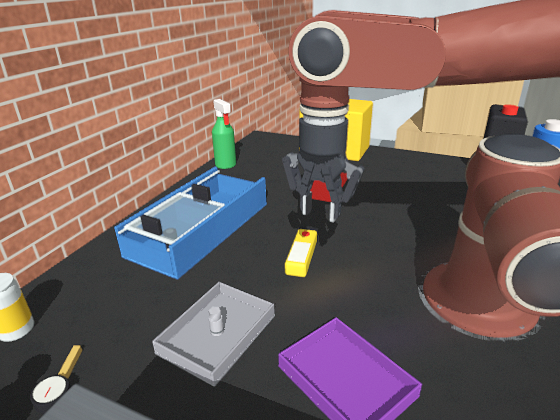

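View pics/top7.png

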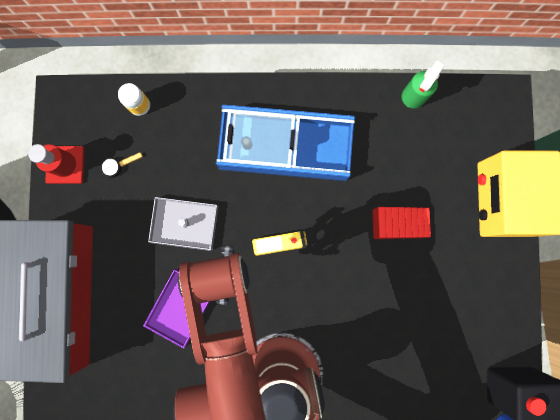

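The key stands upright near the middle of the grey tray, at (216, 320) in the side view. The right door is open, and the left door is shut with the socket still in place. I'll let the arm settle, then hand in.

>>> play_rows --pt "0 0 0" --pt "0 0 0" --pt "0 0 0" --yaw '[0, 0, 0]' --grip '[0, 0, 0]'

```text
time: 15.3
tool_pos: [0.2943, 0.1327, 0.1986]
tool_rot: [0.477, -0.478, 0.522, -0.521]
contact_force: [-0.7, -0.1, 0.2]
gripper_width: 0.499
```

```bash
python3 -c "
from plant import workorder
print(workorder.job_done())"
```

```text
the job is handed in; nothing more can be done
None
```

The key is standing upright in the grey drip tray, its door is open, and the job was handed in at about 15 s. `job_done()` reports no verdict.

- **Door:** The key was under the right door. I pushed that door's handle with the closed fingers until it had slid about 137 mm from where it started, measured in the top view.
- **Key:** I gripped the key, lifted it out and set it down near the tray's centre. I then released it and moved the arm clear.
- **Last checks:** After the release, both camera views showed the key upright in the tray and the right door open. The left door and the black socket looked unmoved. I judged these last pictures by eye and did not measure key tilt or socket position from them. The wrist force readings stayed within a few newtons throughout, and no check failed or disagreed.

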